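# Put the bottles away in their covered stand

## Robot

A 7-joint arm with a two-finger parallel gripper is mounted at the origin on a cart in front of the work surface, level with it; the furniture and walls round the work are solid. World frame = base frame: x ahead of the robot, y to its left, z up, the work surface at z = 0. Lengths are in m, angles in rad, forces in N, time in s.
With the tool pointing down it reaches from about 0.35 to 0.9 m from the base axis. Payload 8.1 kg.
Tool frame: the origin (TCP) lies on the centre line of the jaws, within the pads' length; the fingertips stand 19 mm ahead of it and the grasp point (between the pads) is the TCP; z points along the fingers, y is the line along which they close (so a half turn about z gives the same grasp; the last joint's range is limited). The gripper opens to 92 mm and grips with 3 to 60 N. Pads are 19 mm wide; open, the fingers measure 130 mm over their backs; the gripper's body (75 mm by 190 mm) begins 47 mm behind the grasp point.
Start: joints at [1.18, 0.434, 0.025, 1.573, -0.012, 1.134, -0.075], TCP at [0.177, -0.599, 0.246] pointing down, gripper open.
Joint ranges: [-2.62, 2.62], [-0.44, 2.09], [-1.27, 1.32], [0.08, 2.57], [-1.32, 4.46], [0.12, 2], [-2.74, 2.74]. Speed limits (rad/s): [2.22, 2.22, 3.01, 3.01, 3.14, 3.14, 3.14].

## Interface

Orientations are given as a unit quaternion [w, x, y, z].
In Python, from workcell import robot, cams, workorder gives the robot as it stands. The module is installed in compiled form; this text tells all that it offers.
- The arm moves only by the tool drive_tool, never from a script. Its argument "deltas" is a list of rows, each a list of 7 numbers: the turn, a rotation vector about the world's x, y, z in rad, then the shift along the world's x, y, z in m, then the opening, from 0 (shut) to 1 (fully open). In form: [[wx, wy, wz, x, y, z, claw], ...]. A call has 1 to 12 rows; each row shifts and turns the commanded pose from where the row before left it; what a row does not reach is not made up. A row lasts 1/8 s, in which the tool goes at most 62.5 mm and 10.7 degrees, less where a joint would pass 70% of its speed; a pose out of reach is approached as far as the arm can. A call with a gripper value outside its range is refused whole. The fingers move at their own pace and stop on an object; the grip force is fixed at half the most. Time passes only in rows, so rows that do not move let the fingers close. It gives the time, the measured TCP pose, the force, the opening and the grip force at its end, in the units of the state.
- robot.get_obs(): the state, without advancing time (a new reading comes with each control period).
- cams.snapshot(name): name is "side" or "top"; returns a dict with "image" (384x512x3 uint8, red, green, blue), "range_z" (384x512 float32, m along the optical axis (not along the pixel's ray), 0 where there is no reading), "intrinsics" (3x3 intrinsics, pixels), "k1" (the pictures are not rectified: a ray, as slopes to the right and down, at radius r is drawn at 1 + k1 r^2 times it, then the intrinsics apply), "origin" and "orientation" of the camera in the world. Camera axes: x right, y down, z forward; pixel columns grow to the right and rows downward; lengths in m; the calibration is good to about 2 mm. A picture is of the moment at which its call begins.
- workorder.hand_in(): hands the job in; it is judged then, once.
The state is a dict: "t": time; "joint_pos": joint angles; "qd": joint speeds; "joint_efforts": joint torques, N m; "eef_pos": TCP position; "tcp_rot": TCP orientation; "force": force on the tool from outside, world axes, zero at the start; "torque": the same for the moment, N m; "gripper_width": finger opening in m; "grip_force": force on a finger pad.
Only numpy, scipy, OpenCV 4.12 (cv2) and the standard library are available. Lean on these libraries where they do the work, as an engineer would, in place of code of your own. Each camera call takes 0.05 s, during which the arm holds its last target. There are 200 camera calls.

## Task

Put the bottles away at closing time: stand the slim black and magenta gel bottle upright in the round well of the black kit stand and the small green talc bottle upright in its oblong slot, both right down to the bottom. Then put the blue dust cover over them and press it down until it sits level and fully home on the stand's shoulder, and let go. Do not knock over or shift the other bottles and cans standing about.

Things in the scene. Friction and masses are not known exactly. Their poses are not given: they have to be found in the camera images.
- kit_stand: Fixed black stand with grey top, 94 mm along its x, 130 mm along its y. Origin: centre of its underside, z up. The black shell ends in a flat shoulder 62 mm up; inside it a grey raised block, 76 x 112 mm, goes up to the deck at 80 mm. In the deck: an oblong slot (toward -y) and a round well (toward +y), 52.5 mm apart. Four steel spring catches in the block's long sides, 75 mm up, grip the cover.
- slot_mouth (a point): Centre of the slot's mouth, on the deck, 80 mm above the table; axes as the stand. The slot is 60 mm along the stand's x, 43 mm along its y, straight down to a floor 8 mm above the table (72 mm deep). The talc bottle goes in with its wide side along the stand's x, either way round.
- slot_floor (a point): Centre of the slot's floor, 8 mm above the table, straight below slot_mouth.
- bore_mouth (a point): Centre of the round well's mouth, on the deck, 80 mm above the table. The well is 36 mm in diameter, straight down to a floor 8 mm above the table (72 mm deep), for the gel bottle at any yaw.
- bore_floor (a point): Centre of the round well's floor, 8 mm above the table, straight below bore_mouth.
- talc: Small green talc bottle with red label, standing. Origin: centre of its underside, z up. Flat body 38 mm along its x, 55 mm along its y, up to z = 81 mm; neck 24 mm round up to 89 mm; cap 20 mm round from there to the top at 105 mm. 0.15 to 0.31 kg. In the slot only 9 mm of the body, the neck and the cap stay above the deck: hold it by the cap.
- gel: Slim black ribbed gel bottle with a magenta foot and collar, standing. Origin: centre of its underside, z up. Round: about 30 mm across up to z = 102 mm (magenta collar from 84 to 102 mm), then a round black cap 16 mm across up to the top at 132 mm. 0.11 to 0.23 kg. The cap tapers and slips; the collar is the best grip.
- dust_cover: Loose blue hood, open below, standing on its rim. Origin: centre of its rim plane, z up. Outside 88 mm along its x, 124 mm along its y (lowest 10 mm flared by 3 mm), 95 mm high; inside 80 x 116 x 91 mm: 2 mm to spare on each side of the stand's raised block, either way round. 0.14 to 0.19 kg. Home, its rim is 62 mm above the table; the catches stop it 5 to 7 mm high until it is pressed.
- cover_handle (a point): Centre of the cover's black bar handle, 121 mm above the rim plane: a bar 12 mm wide along the cover's x, 12 mm high, 70 mm long along its y, 20 mm free below it. Axes as the cover. A straight push down of about 8 N takes the cover past the catches.
- yellow_cap_can: Bystander: tall grey aerosol can with a yellow cap, 58 mm round, 245 mm high, origin at the centre of its underside.
- white_can: Bystander: tall white aerosol can, 51 mm round, 225 mm high, origin at the centre of its underside.
- blue_bottle: Bystander: blue bottle with a black cap, 41 mm round, 131 mm high, origin at the centre of its underside.
- violet_bottle: Bystander: clear spray bottle with violet liquid and a black head, 56 mm round, 161 mm high, origin at the centre of its underside.
Mind the look-alikes: they are no part of the job. Of the things shaped like the talc, the green one is meant.

How it is judged:
On the way, in this order (a step that is already met when the one before it is completed fails the run):
1. gel bottle and talc bottle stand at the bottom of their wells (horizontal distance between talc and slot_floor below 0.007 m and height (world z) of each of talc, gel below 0.014 m and angle between each of talc, gel's own z axis and vertical below 0.15 rad and horizontal distance between gel and bore_floor below 0.008 m), for 0.2 s.
2. the dust cover is pressed home over them (all of step 1 and height (world z) of dust_cover between 0.059 and 0.0645 m and horizontal distance between dust_cover and kit_stand below 0.005 m and angle between dust_cover's own z axis and vertical below 0.04 rad and angle between the y axis of dust_cover and the y axis of kit_stand, either way round below 0.08 rad), for 0.2 s.
At the end, for the whole second after the job is handed in: Talc bottle within 7 mm of the slot's centre and gel bottle within 8 mm of the well's, undersides under 14 mm above the table, upright within 0.15 rad; cover over them, rim within 2.5 mm of the shoulder, level within 0.04 rad, centred within 5 mm, square within 0.08 rad; at rest (all of step 2 and linear speed of each of talc, gel, dust_cover below 0.03 m/s); the robot touches nothing.
It fails at once if another bottle or can is shifted by more than 30 mm or tipped over (distance of any of yellow_cap_can, white_can, blue_bottle, violet_bottle from where it was at the start of the episode above 0.03 m or angle between any of yellow_cap_can, white_can, blue_bottle, violet_bottle's own z axis and vertical above 0.4 rad).
It also fails if it takes over 72 s, if anything falls off the work surface, if the arm or the gripper's body presses on something with over 40 N, if the wrist force passes 120 N, or if a joint passes its speed limit or range.

## Working session

There is one attempt and no reset: what is moved stays moved. The work goes in short steps, Python scripts to look and compute and a tool call to move; the robot and the scene stay as the last step left them, time stands still between calls to the robot, and variables do not carry over. Pictures are saved under pics/ and viewed, at most 10 in all, crops included, and the job is handed in when it is done.

Besides the shell and the picture viewer there is one more tool, called after "Emit:" as name([rows], argument=value, ...), one row to a line, values as JSON. drive_tool: Moves the arm, as the interface text tells. Its arguments: {"type":"object","properties":{"deltas":{"type":"array","items":{"type":"array","items":{"type":"number"}}}},"required":["deltas"]}

```bash
mkdir -p pics; cat > h.py <<'E'
import numpy as np,cv2,json
from scipy.spatial.transform import Rotation as R
from workcell import robot,cams,workorder
def snap(n,save=None):
    s=cams.snapshot(n)
    if save: cv2.imwrite('pics/'+save,s['image'][:,:,::-1])
    q=np.array(s['orientation'],float)
    s['R']=q if q.shape==(3,3) else R.from_quat(q[[1,2,3,0]]).as_matrix()
    K=np.array(s['intrinsics']); k=float(np.ravel(s['k1'])[0])
    v,u=np.mgrid[0:384,0:512]
    x=(u-K[0,2])/K[0,0]; y=(v-K[1,2])/K[1,1]
    a,b=x.copy(),y.copy()
    for _ in range(15):
        f=1+k*(a*a+b*b); a=x/f; b=y/f
    s['ray']=np.dstack([a,b,np.ones_like(a)])@s['R'].T
    s['o']=np.array(s['origin'])
    s['P']=s['o']+s['ray']*s['range_z'][...,None]
    s['P'][s['range_z']<=0]=np.nan
    return s
def plane(s,u,v,z):
    d=s['ray'][int(round(v)),int(round(u))]
    return s['o']+d*(z-s['o'][2])/d[2]
E
python3 - <<'E'
from h import *
a=snap('top','top0.png');b=snap('side','side0.png')
for s in(a,b): print(s['o'],s['R'].round(2).tolist(),s['intrinsics'],s['k1'])
print(robot.get_obs())
import pickle
pickle.dump((a,b),open('s0.pkl','wb'))
E
```

```text
[ 0.37153971 -0.01907981  1.15555648] [[0.01, -0.99, 0.15], [-1.0, -0.01, -0.01], [0.01, -0.15, -0.99]] [[372.10243848   0.         251.15955923]
 [  0.         372.10243848 189.42438975]
 [  0.           0.           1.        ]] -0.04602121849964348
[0.52445743 0.79269883 0.76751512] [[-1.0, -0.05, 0.03], [-0.06, 0.63, -0.77], [0.02, -0.78, -0.63]] [[349.49307328   0.         253.95799377]
 [  0.         349.49307328 184.72440239]
 [  0.           0.           1.        ]] -0.10622033681698352
{'t': 0.1, 'joint_pos': array([ 1.18039206,  0.4351489 ,  0.02500354,  1.57399538, -0.01161123,
        1.13399047, -0.07511369]), 'qd': array([-9.06558034e-04, -1.15366158e-03, -6.42606365e-04, -1.63018308e-03,
        1.31125661e-03,  4.00492480e-05, -5.88597956e-04]), 'joint_efforts': array([ 3.50725764e-03, -6.69130397e+01,  9.88287963e-01, -3.15148079e+01,
       -6.04436570e-02,  3.73067544e-02,  1.09717762e-04]), 'eef_pos': array([ 0.17722344, -0.59890534,  0.24503066]), 'tcp_rot': array([-6.78893264e-04,  9.89671940e-01,  1.43349099e-01, -1.63938511e-04]), 'force': array([ 0.11414597,  0.40397983, -0.00094725]), 'torque': array([ 0.03895278, -0.00193841,  0.05815358]), 'grip_force': 0.0, 'gripper_width': 0.09201167310347394}
```

View pics/top0.png

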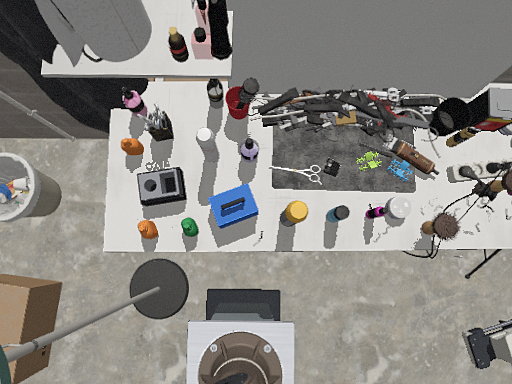

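View pics/side0.png

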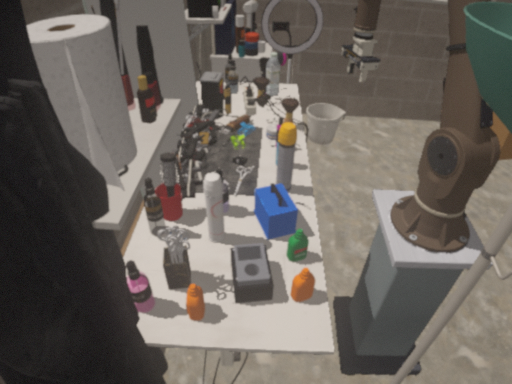

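Top view: stand (162,187), cover (233,205) and green talc (190,227). The orange bottles at (148,229) and (132,146) are shaped like the talc but the wrong colour. For the gel, (375,211) is slim black and magenta and fits; the pink bottle at (133,100) looks too wide. I'll confirm in a crop.

```bash
python3 - <<'E'
from h import *
import pickle
a,b=pickle.load(open('s0.pkl','rb'))
I=a['image'][:,:,::-1]
c1=cv2.resize(I[185:240,320:430],None,fx=5,fy=5,interpolation=cv2.INTER_CUBIC)
c2=cv2.resize(I[85:245,120:270],None,fx=3.6,fy=3.6,interpolation=cv2.INTER_CUBIC)[:, :]
c2=cv2.resize(I[150:245,120:270],None,fx=3.66,fy=3.4,interpolation=cv2.INTER_CUBIC)
out=np.vstack([c1[:,:549],c2[:,:549]]);cv2.imwrite('pics/crop.png',out[:600])
P=a['P'];hsv=cv2.cvtColor(a['image'],cv2.COLOR_RGB2HSV)
for (u,v) in [(190,222),(190,228),(233,205),(296,209),(338,213),(370,212),(375,211),(382,211),(398,208),(205,135),(249,148),(162,187),(150,185),(170,183)]:
    print(u,v,P[v,u].round(3),hsv[v,u])
def cl(name,s,m,zmin,zmax):
    m=m&(s['P'][...,2]>zmin)&(s['P'][...,2]<zmax)
    n,l,st,_=cv2.connectedComponentsWithStats(m.astype(np.uint8))
    for i in range(1,n):
        if st[i,4]<12: continue
        v,u=np.nonzero(l==i); p=s['P'][v,u]
        xy=p[:,:2].astype(np.float32)
        print(name,st[i].tolist(),'mid',((p.min(0)+p.max(0))/2).round(4),'mean',p.mean(0).round(4),'z',p[:,2].max().round(3),cv2.minAreaRect(xy))
for nm,s in(('top',a),('side',b)):
    hsv=cv2.cvtColor(s['image'],cv2.COLOR_RGB2HSV);h,S,V=[hsv[...,i].astype(int) for i in range(3)]
    near=(s['P'][...,0]<.75)&(abs(s['P'][...,1])<.6)&(s['P'][...,0]>.2)
    cl(nm+' green',s,near&(h>55)&(h<85)&(S>120),.02,.15)
    cl(nm+' greencap',s,near&(h>55)&(h<85)&(S>120),.088,.15)
    cl(nm+' blue top',s,near&(h>100)&(h<125)&(S>120),.085,.105)
    cl(nm+' magenta',s,near&(h>145)&(h<172)&(S>120),.0,.15)
    cl(nm+' handle',s,near&(V<90),.11,.14)
    cl(nm+' deck',s,near&(P[...,1]>.1) if nm=='top' else near&(s['P'][...,1]>.1)&(S<60),.075,.085)
    cl(nm+' tall',s,near,.14,.26)
    cl(nm+' mid',s,near,.115,.14)
E
```

```text
190 222 [0.441 0.148 0.082] [ 69 140 158]
190 228 [0.424 0.145 0.092] [ 67 141 134]
233 205 [0.488 0.023 0.123] [109 174 113]
296 209 [ 0.466 -0.137  0.243] [ 21 144 232]
338 213 [ 0.469 -0.269  0.13 ] [38 11 89]
370 212 [ 0.48  -0.385  0.051] [ 95 255  12]
375 211 [ 0.479 -0.385  0.095] [157 183 102]
382 211 [ 0.476 -0.393  0.13 ] [126  49  26]
398 208 [ 0.494 -0.474  0.043] [ 15   2 208]
205 135 [0.658 0.095 0.224] [ 20   3 234]
249 148 [ 0.651 -0.019  0.129] [ 80 139  11]
162 187 [0.546 0.238 0.061] [96 16 82]
150 185 [0.558 0.285 0.022] [110  11  70]
170 183 [0.567 0.226 0.007] [30 29 26]
top green [181, 218, 17, 18, 223] mid [0.4291 0.1536 0.07  ] mean [0.428  0.1501 0.0778] z 0.11 ((0.4287036657333374, 0.15310978889465332), (0.05172839015722275, 0.034952420741319656), 23.58478355407715)
top greencap [183, 222, 9, 9, 51] mid [0.4294 0.1544 0.0989] mean [0.4286 0.1533 0.0989] z 0.11 ((0.42820483446121216, 0.15403808653354645), (0.019460979849100113, 0.021917948499321938), 60.022682189941406)
top blue top [208, 183, 50, 44, 1183] mid [0.493  0.0257 0.0951] mean [0.4919 0.0243 0.09
[... 9140 characters left out ...]
8455, -0.015524234622716904), (0.005871735047549009, 0.011915846727788448), 7.228224754333496)
side mid [270, 183, 12, 19, 94] mid [0.4966 0.03   0.1237] mean [0.496  0.0326 0.127 ] z 0.132 ((0.49622848629951477, 0.02908990904688835), (0.01181070227175951, 0.06941049546003342), 22.28139877319336)
side mid [206, 202, 17, 13, 115] mid [0.6608 0.1115 0.1276] mean [0.6579 0.1192 0.1276] z 0.14 ((0.6581213474273682, 0.11405766010284424), (0.04391494020819664, 0.02419951558113098), 17.248550415039062)
side mid [175, 246, 10, 10, 52] mid [0.7195 0.2647 0.1274] mean [0.7213 0.2685 0.1293] z 0.14 ((0.7189274430274963, 0.2635881304740906), (0.02034677192568779, 0.03105798177421093), 7.043742656707764)
```

View pics/crop.png

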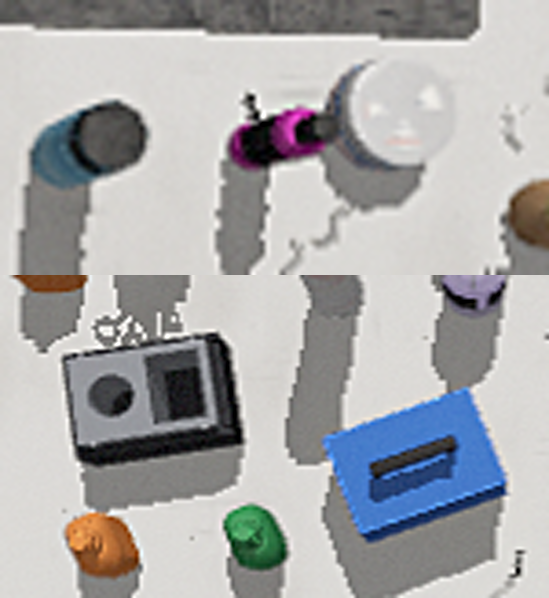

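The crop confirms both picks. The gel (375,211) is slim black with a magenta foot and collar, next to a white jar. The green bottle (190,227) is the talc, and the stand has its well on the left (+y) and its slot on the right. One more measurement of the holes, then I move.

```bash
cat > stand.py <<'E'
from h import *
def rays80(s,z): return (s['o']+s['ray']*((z-s['o'][2])/s['ray'][...,2])[...,None])[...,:2]
def local(xy,c,yaw):
    cs,sn=np.cos(yaw),np.sin(yaw); return (xy-np.array(c))@np.array([[cs,-sn],[sn,cs]])
if __name__=='__main__':
    import pickle
    a,b=pickle.load(open('s0.pkl','rb'))
    c=(.5525,.246);yaw=np.radians(10.47)
    for s in(a,b):
        xy=rays80(s,.08);L=local(xy,c,yaw);z=s['P'][...,2]
        m=(abs(L[...,0])<.034)&(abs(L[...,1])<.051)&(z<.0755)
        n,l,st,_=cv2.connectedComponentsWithStats(m.astype(np.uint8))
        for i in range(1,n):
            if st[i,4]<20: continue
            p=xy[l==i].astype(np.float32)
            (cx,cy),sz,an=cv2.minAreaRect(p); print(st[i,4],'hole',(cx,cy),sz,an,'loc',local(np.array([cx,cy]),c,yaw))
        g=s['image'].astype(int)
        m=(abs(L[...,0])<.06)&(abs(L[...,1])<.07)&(abs(z-.08)<.003)&(g.sum(2)>270)
        n,l,st,_=cv2.connectedComponentsWithStats(m.astype(np.uint8)); i=1+st[1:,4].argmax()
        print('deck',cv2.minAreaRect(xy[l==i].astype(np.float32)))
        # jar
    P=a['P'];m=(abs(P[...,0]-.49)<.06)&(P[...,1]<-.42)&(P[...,1]>-.53)&(P[...,2]>.03);p=P[m];print('jar',p.min(0),p.max(0))
E
python3 stand.py
```

```text
292 hole (0.5569654107093811, 0.21768507361412048) (0.06078586354851723, 0.043058209121227264) 11.493107795715332 loc [-0.00075434 -0.02865495]
116 hole (0.5465282201766968, 0.27080485224723816) (0.03295447304844856, 0.032394036650657654) 3.0154428482055664 loc [-0.0013648   0.02547705]
deck ((0.5521867871284485, 0.24507340788841248), (0.07869242131710052, 0.11407776176929474), 9.666382789611816)
275 hole (0.558033287525177, 0.2217903584241867) (0.05683005601167679, 0.04021361097693443) 11.590344429016113 loc [ 0.00104177 -0.02481207]
114 hole (0.5488247275352478, 0.27407389879226685) (0.028246784582734108, 0.0327586829662323) 42.271141052246094 loc [0.00148753 0.02827435]
deck ((0.5536330342292786, 0.24793115258216858), (0.07877875864505768, 0.11624696105718613), 10.5306396484375)
jar [ 0.46440394 -0.51306317  0.03002062] [ 0.53146143 -0.44668141  0.04690559]
```

Emit:
drive_tool([
  [0, 0, 0.155, 0.05, 0.034, 0.01, 0.7],
  [0, 0, 0.155, 0.05, 0.034, 0, 0.7],
  [0, 0, 0.155, 0.05, 0.034, 0, 0.7],
  [0, 0, 0.155, 0.05, 0.034, 0, 0.7],
  [0, 0, 0.155, 0.05, 0.034, 0, 0.7],
  [0, 0, 0.155, 0.053, 0.033, 0, 0.7],
  [0, 0, 0, 0, 0, 0, 0.7],
])

```text
t: 0.98
eef_pos: [0.4852, -0.391, 0.2552]
tcp_rot: [-0.001, 0.817, 0.576, 0.002]
force: [-1.0, 0.5, -0.7]
gripper_width: 0.0643
grip_force: 0.0
```

Emit:
drive_tool([
  [0, 0, 0, -0.005, -0.005, -0.037, 0.7],
  [0, 0, 0, 0, 0, -0.04, 0.7],
  [0, 0, 0, 0, 0, -0.04, 0.7],
  [0, 0, 0, 0, 0, -0.03, 0.7],
  [0, 0, 0, 0, 0, -0.01, 0.7],
  [0, 0, 0, 0, 0, 0, 0.1],
  [0, 0, 0, 0, 0, 0, 0],
  [0, 0, 0, 0, 0, 0, 0],
  [0, 0, 0, 0, 0, 0, 0],
  [0, 0, 0, 0, 0, 0, 0],
])

```text
t: 2.22
eef_pos: [0.4759, -0.4016, 0.0995]
tcp_rot: [0.001, 0.82, 0.572, 0.0]
force: [-0.3, 0.3, 4.6]
gripper_width: 0.0282
grip_force: 30.0
```

Emit:
drive_tool([
  [0, 0, 0, 0, 0, 0.03, 0],
  [0, 0, 0, 0, 0, 0.05, 0],
  [0, 0, 0, 0, 0, 0.06, 0],
  [0, 0, 0, 0, 0, 0.06, 0],
  [0, 0, 0, 0, 0, 0.06, 0],
  [0, 0, 0, 0, 0, 0.05, 0],
  [0, 0, 0.07, 0.005, 0.05, 0, 0],
  [0, 0, 0.14, 0.007, 0.06, 0, 0],
  [0, 0, 0.14, 0.007, 0.06, 0, 0],
  [0, 0, 0.14, 0.007, 0.06, 0, 0],
  [0, 0, 0.14, 0.007, 0.06, 0, 0],
  [0, 0, 0.07, 0.007, 0.06, 0, 0],
])

```text
t: 3.72
eef_pos: [0.5149, -0.0495, 0.4086]
tcp_rot: [-0.0, 0.573, 0.819, -0.0]
force: [0.2, 0.1, -1.9]
gripper_width: 0.0282
grip_force: 30.0
```

Emit:
drive_tool([
  [0, 0, 0, 0.007, 0.06, 0, 0],
  [0, 0, 0, 0.006, 0.06, 0, 0],
  [0, 0, 0, 0.005, 0.06, 0, 0],
  [0, 0, 0, 0.005, 0.06, -0.02, 0],
  [0, 0, 0, 0.005, 0.05, -0.05, 0],
  [0, 0, 0, 0.004, 0.03, -0.05, 0],
  [0, 0, 0, 0, 0, -0.05, 0],
  [0, 0, 0, 0, 0, 0, 0],
  [0, 0, 0, 0, 0, 0, 0],
])

```text
t: 4.85
eef_pos: [0.5475, 0.2619, 0.2468]
tcp_rot: [0.0, 0.575, 0.818, 0.001]
force: [-0.0, 0.1, -0.9]
gripper_width: 0.0279
grip_force: 30.0
```

```bash
python3 - <<'E'
from h import *
o=robot.get_obs();print(o['eef_pos'],R.from_quat(o['tcp_rot'][[1,2,3,0]]).as_matrix().round(3).tolist(),o['force'])
for n in('side','top'):
    s=snap(n,n+'1.png');hsv=cv2.cvtColor(s['image'],cv2.COLOR_RGB2HSV);h,S,V=[hsv[...,i].astype(int) for i in range(3)]
    m=(h>145)&(h<172)&(S>120)&(np.hypot(s['P'][...,0]-.547,s['P'][...,1]-.272)<.06)
    k,l,st,_=cv2.connectedComponentsWithStats(m.astype(np.uint8))
    for i in range(1,k):
        if st[i,4]>8: p=s['P'][l==i];print(n,st[i],p.min(0),p.max(0))
E
```

```text
[0.5474518  0.26193174 0.24681789] [[-0.339, 0.941, 0.002], [0.941, 0.339, 0.001], [0.0, 0.002, -1.0]] [-0.01339436  0.05803679 -0.92619045]
side [249 217  11  11  89] [0.53504656 0.26269861 0.23565969] [0.55661939 0.28173677 0.25314342]
side [247 245  11   8  55] [0.53754748 0.27472912 0.15358347] [0.56007304 0.28203632 0.17730597]
```

View pics/side1.png

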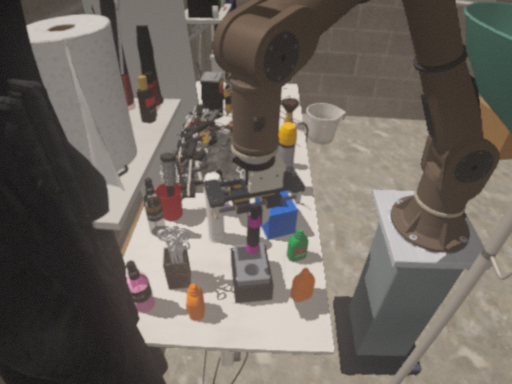

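The gel hangs upright at (253,235), just above the well at (253,268). I'll nudge it and lower it to just above the deck, then measure again.

Emit:
drive_tool([
  [0, 0, 0, 0.002, 0.005, -0.03, 0],
  [0, 0, 0, 0, 0, -0.017, 0],
  [0, 0, 0, 0, 0, 0, 0],
  [0, 0, 0, 0, 0, 0, 0],
])

```text
t: 5.45
eef_pos: [0.5492, 0.2671, 0.1991]
tcp_rot: [0.0, 0.575, 0.818, 0.001]
force: [0.4, -0.3, -1.9]
gripper_width: 0.0282
grip_force: 30.0
```

```bash
python3 - <<'E'
from h import *
o=robot.get_obs();print(o['eef_pos'],o['force'])
s=snap('side','side2.png');hsv=cv2.cvtColor(s['image'],cv2.COLOR_RGB2HSV);h,S,V=[hsv[...,i].astype(int) for i in range(3)]
m=(h>145)&(h<172)&(S>120)&(np.hypot(s['P'][...,0]-.547,s['P'][...,1]-.272)<.06)
k,l,st,_=cv2.connectedComponentsWithStats(m.astype(np.uint8))
for i in range(1,k):
    if st[i,4]>8: p=s['P'][l==i];print(st[i],p.min(0),p.max(0),np.median(p,0))
cv2.imwrite('pics/c2.png',cv2.resize(s['image'][190:310,200:320,::-1],None,fx=5,fy=5,interpolation=cv2.INTER_CUBIC))
E
```

```text
[0.54919824 0.26706423 0.19911472] [ 0.38209963 -0.3426102  -1.93023813]
[248 235  11  10  75] [0.53594531 0.27106578 0.18883039] [0.55809342 0.28774381 0.20647395] [0.54679004 0.28252583 0.19996006]
[246 260  10   8  46] [0.54071967 0.27768031 0.10714869] [0.56207689 0.28848777 0.12833307] [0.55215871 0.28529833 0.11647961]
```

View pics/c2.png

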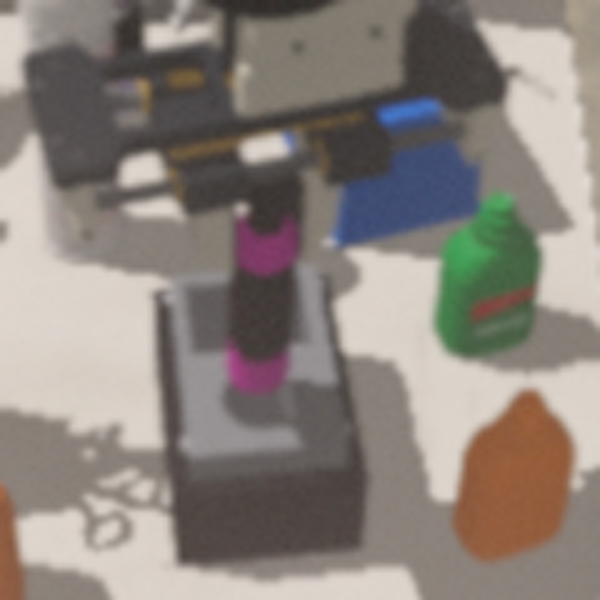

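The crop shows the foot centre at crop column 258 and the well ellipse at about 262, so the gel sits roughly 2 mm too far in +x. I'll correct that and insert.

Emit:
drive_tool([
  [0, 0, 0, -0.002, 0, -0.01, 0],
  [0, 0, 0, 0, 0, -0.01, 0],
  [0, 0, 0, 0, 0, -0.01, 0],
  [0, 0, 0, 0, 0, 0, 0],
])

```text
t: 6.0
eef_pos: [0.5462, 0.2664, 0.1667]
tcp_rot: [-0.0, 0.574, 0.819, -0.001]
force: [-0.2, -0.2, -1.4]
gripper_width: 0.0281
grip_force: 30.0
```

Emit:
drive_tool([
  [0, 0, 0, 0, 0, -0.015, 0],
  [0, 0, 0, 0, 0, -0.015, 0],
  [0, 0, 0, 0, 0, -0.015, 0],
  [0, 0, 0, 0, 0, -0.008, 0],
  [0, 0, 0, 0, 0, -0.005, 0],
  [0, 0, 0, 0, 0, 0, 0],
])

```text
t: 6.75
eef_pos: [0.5466, 0.2669, 0.1098]
tcp_rot: [-0.0, 0.574, 0.819, -0.0]
force: [-0.4, 0.8, -1.7]
gripper_width: 0.028
grip_force: 30.0
```

Still free, about 3 mm to go. Lower it gently and release.

Emit:
drive_tool([
  [0, 0, 0, 0, 0, -0.002, 0],
  [0, 0, 0, 0, 0, 0, 0],
  [0, 0, 0, 0, 0, 0, 0.5],
  [0, 0, 0, 0, 0, 0, 0.6],
  [0, 0, 0, 0, 0, 0, 0.6],
  [0, 0, 0, 0, 0, 0, 0.6],
  [0, 0, 0, 0, 0, 0.05, 0.6],
  [0, 0, 0, 0, 0, 0.06, 0.6],
  [0, 0, 0, -0.04, -0.03, 0.02, 0.6],
  [0, 0, 0, -0.04, -0.04, 0, 0.6],
  [0, 0, 0, -0.03, -0.04, 0, 0.6],
  [0, 0, 0, 0, 0, 0, 0.6],
])

```text
t: 8.25
eef_pos: [0.4349, 0.1536, 0.238]
tcp_rot: [0.001, 0.576, 0.818, -0.001]
force: [1.0, -0.3, 0.8]
gripper_width: 0.0552
grip_force: 0.0
```

```bash
python3 - <<'E'
from h import *
o=robot.get_obs();print(o['eef_pos'],o['force'],o['gripper_width'])
for n in('side','top'):
    s=snap(n,n+'3.png')
    P=s['P'];m=(np.hypot(P[...,0]-.548,P[...,1]-.272)<.03)&(P[...,2]>.115)&(P[...,2]<.16)
    if m.sum(): print(n,m.sum(),P[m].min(0),P[m].max(0))
    hsv=cv2.cvtColor(s['image'],cv2.COLOR_RGB2HSV);h,S,V=[hsv[...,i].astype(int) for i in range(3)]
    m=(h>55)&(h<85)&(S>120)&(P[...,2]>.088)&(P[...,2]<.13)&(P[...,0]<.5)&(P[...,0]>.3)&(abs(P[...,1]-.15)<.06)
    if m.sum(): print(n,'cap',m.sum(),P[m].min(0),P[m].max(0))
E
```

```text
[0.43486356 0.15361123 0.23796127] [ 0.95450583 -0.29538376  0.79979073] 0.055201491231825175
side 82 [0.54119063 0.26459317 0.11613183] [0.55578055 0.28154292 0.14382598]
side cap 22 [0.42998133 0.15589642 0.08907384] [0.44006504 0.16665229 0.10831516]
top cap 2 [0.43202899 0.14530962 0.08864721] [0.43520448 0.14628799 0.0942912 ]
```

Emit:
drive_tool([
  [0, 0, 0, -0.003, 0.002, -0.03, 0.6],
  [0, 0, 0, 0, 0, -0.04, 0.6],
  [0, 0, 0, 0, 0, -0.03, 0.6],
  [0, 0, 0, 0, 0, 0, 0.6],
  [0, 0, 0, 0, 0, 0, 0.6],
])

```text
t: 8.98
eef_pos: [0.4345, 0.1601, 0.1388]
tcp_rot: [0.0, 0.574, 0.819, 0.001]
force: [0.4, 0.2, -0.6]
gripper_width: 0.0553
grip_force: 0.0
```

Emit:
drive_tool([
  [0, 0, 0, -0.003, -0.0045, -0.009, 0.6],
  [0, 0, 0, 0, 0, -0.01, 0.6],
  [0, 0, 0, 0, 0, -0.01, 0.6],
  [0, 0, 0, 0, 0, 0, 0.6],
  [0, 0, 0, 0, 0, 0, 0],
  [0, 0, 0, 0, 0, 0, 0],
  [0, 0, 0, 0, 0, 0, 0],
  [0, 0, 0, 0, 0, 0, 0],
  [0, 0, 0, 0, 0, 0, 0],
])

```text
t: 10.1
eef_pos: [0.4308, 0.1544, 0.109]
tcp_rot: [0.0, 0.574, 0.819, 0.0]
force: [0.5, 0.2, -0.0]
gripper_width: 0.0177
grip_force: 29.5
```

Emit:
drive_tool([
  [0, 0, 0, 0, 0, 0.02, 0],
  [0, 0, 0, 0, 0, 0.04, 0],
  [0, 0, 0, 0, 0, 0.04, 0],
  [0, 0, -0.06, 0.02, 0.01, 0.03, 0],
  [0, 0, -0.08, 0.04, 0.02, 0, 0],
  [0, 0, -0.09, 0.04, 0.02, 0, 0],
  [0, 0, 0, 0.026, 0.013, 0, 0],
  [0, 0, 0, 0, 0, 0, 0],
  [0, 0, 0, 0, 0, 0, 0],
])

```text
t: 11.22
eef_pos: [0.5558, 0.2171, 0.2384]
tcp_rot: [-0.0, 0.664, 0.747, -0.001]
force: [0.1, 0.1, -2.5]
gripper_width: 0.0177
grip_force: 29.3
```

```bash
cat > g.py <<'E'
from h import *
def green(s):
    hsv=cv2.cvtColor(s['image'],cv2.COLOR_RGB2HSV);h,S,V=[hsv[...,i].astype(int) for i in range(3)];P=s['P']
    return (((h>55)&(h<85)&(S>100))|((h<8)&(S>110)))&(P[...,2]>.081)&(np.hypot(P[...,0]-.557,P[...,1]-.22)<.06)
o=robot.get_obs();print(o['eef_pos'],o['force'],o['gripper_width'])
s=snap('side','side4.png');P=s['P'];m=green(s);p=P[m];print(m.sum(),p.min(0),p.max(0))
for z0 in np.arange(.08,.26,.015):
    q=p[(p[:,2]>z0)&(p[:,2]<=z0+.015)]
    if len(q)>3:
        f=np.linalg.lstsq(np.c_[q[:,0]-.557,np.ones(len(q))],q[:,1],rcond=None)[0]
        print(z0.round(3),len(q),q[:,:2].min(0).round(4),q[:,:2].max(0).round(4),'slope',f.round(4))
v,u=np.nonzero(m);print('px',u.min(),u.max(),v.min(),v.max())
cv2.imwrite('pics/c4.png',cv2.resize(s['image'][170:290,200:320,::-1],None,fx=5,fy=5,interpolation=cv2.INTER_CUBIC))
E
python3 g.py
```

```text
[0.55576681 0.21707721 0.23838029] [ 0.05611367  0.13128731 -2.47263951] 0.01766674320806098
113 [0.53150225 0.22372759 0.14239782] [0.5770819  0.24318942 0.23689976]
0.14 4 [0.5768 0.2365] [0.5771 0.239 ] slope [-8.699   0.4113]
0.155 4 [0.5766 0.2376] [0.5768 0.2404] slope [-14.7988   0.5307]
0.17 45 [0.5375 0.2351] [0.5769 0.2432] slope [0.1343 0.239 ]
0.185 9 [0.5315 0.2268] [0.5767 0.2402] slope [0.2287 0.2354]
0.2 32 [0.5341 0.2237] [0.5674 0.239 ] slope [0.2747 0.2353]
0.215 13 [0.5524 0.2268] [0.5592 0.2307] slope [0.0316 0.2291]
0.23 6 [0.5549 0.2252] [0.5593 0.227 ] slope [0.0302 0.2264]
px 241 261 209 241
```

View pics/c4.png

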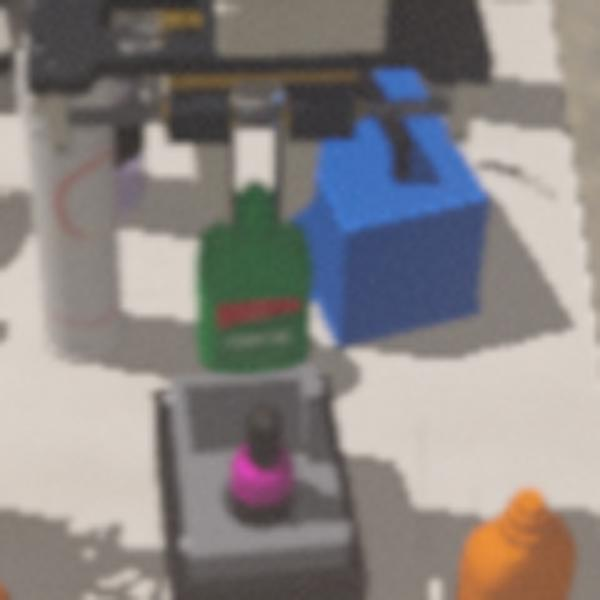

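Emit:
drive_tool([
  [0, 0, 0, 0.0015, 0.0025, -0.02, 0],
  [0, 0, 0, 0, 0, -0.018, 0],
  [0, 0, 0, 0, 0, 0, 0],
  [0, 0, 0, 0, 0, 0, 0],
])

```text
t: 11.78
eef_pos: [0.5581, 0.2199, 0.2009]
tcp_rot: [-0.0, 0.665, 0.747, -0.0]
force: [-0.2, -0.5, -2.0]
gripper_width: 0.0176
grip_force: 29.3
```

```bash
python3 g.py
```

```text
[0.55814682 0.21993713 0.20089374] [-0.23666596 -0.5259878  -1.96431593] 0.017601604760089158
39 [0.53883254 0.23762844 0.12503886] [0.57936646 0.24500815 0.14591123]
0.125 16 [0.5388 0.2392] [0.5794 0.245 ] slope [0.0547 0.2418]
0.14 23 [0.539  0.2376] [0.5718 0.2436] slope [0.1621 0.2419]
px 240 257 242 247
```

View pics/c4.png

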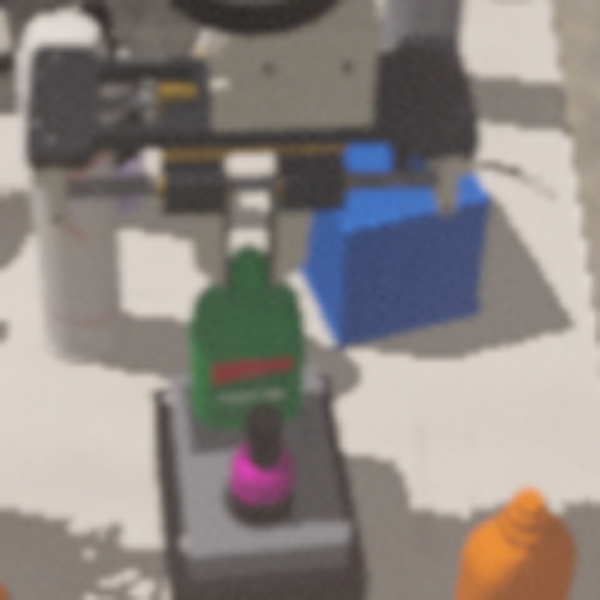

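The bottle is centred in the slot (crop columns 192–303 against 188–305). I'll descend and watch the force.

Emit:
drive_tool([
  [0, 0, 0, 0, 0, -0.01, 0],
  [0, 0, 0, 0, 0, -0.006, 0],
  [0, 0, 0, 0, 0, -0.004, 0],
  [0, 0, 0, 0, 0, 0, 0],
])

```text
t: 12.32
eef_pos: [0.558, 0.2198, 0.1805]
tcp_rot: [-0.0, 0.665, 0.747, -0.0]
force: [0.1, -0.2, -2.9]
gripper_width: 0.0175
grip_force: 29.3
```

Bottom at about 0.071 with no contact, so it's inside. Continue.

Emit:
drive_tool([
  [0, 0, 0, 0, 0, -0.015, 0],
  [0, 0, 0, 0, 0, -0.015, 0],
  [0, 0, 0, 0, 0, -0.015, 0],
  [0, 0, 0, 0, 0, -0.01, 0],
  [0, 0, 0, 0, 0, -0.005, 0],
  [0, 0, 0, 0, 0, 0, 0],
])

```text
t: 13.08
eef_pos: [0.5582, 0.2199, 0.1207]
tcp_rot: [-0.0, 0.665, 0.747, -0.0]
force: [0.3, -0.6, -2.6]
gripper_width: 0.0176
grip_force: 29.3
```

Emit:
drive_tool([
  [0, 0, 0, 0, 0, -0.003, 0],
  [0, 0, 0, 0, 0, 0, 0],
  [0, 0, 0, 0, 0, 0, 0.3],
  [0, 0, 0, 0, 0, 0, 0.5],
  [0, 0, 0, 0, 0, 0, 0.5],
  [0, 0, 0, 0, 0, 0.04, 0.5],
  [0, 0, 0, 0, 0, 0.06, 0.5],
  [0, 0, 0.064, -0.013, -0.043, 0.01, 0.5],
  [0, 0, 0.1, -0.02, -0.05, 0, 0.5],
  [0, 0, 0.1, -0.02, -0.05, 0, 0.5],
  [0, 0, 0, -0.01, -0.05, 0, 0.5],
  [0, 0, 0, 0, 0, 0, 0.5],
])

```text
t: 14.58
eef_pos: [0.4946, 0.0221, 0.2279]
tcp_rot: [0.001, 0.563, 0.826, -0.001]
force: [0.6, 0.9, -0.4]
gripper_width: 0.0459
grip_force: 0.0
```

```bash
python3 - <<'E'
from h import *
o=robot.get_obs();print(o['eef_pos'],o['tcp_rot'],o['force'],o['gripper_width'])
for n in('side','top'):
    s=snap(n,n+'5.png');P=s['P']
    hsv=cv2.cvtColor(s['image'],cv2.COLOR_RGB2HSV);h,S,V=[hsv[...,i].astype(int) for i in range(3)]
    for nm,m in (('talc',(h>55)&(h<85)&(S>100)&(np.hypot(P[...,0]-.557,P[...,1]-.22)<.05)),('gel',(np.hypot(P[...,0]-.548,P[...,1]-.272)<.02)&(P[...,2]>.12)&(P[...,2]<.15)),
      ('cover',(h>100)&(h<125)&(S>120)&(np.hypot(P[...,0]-.495,P[...,1]-.027)<.09)&(P[...,2]>.085)&(P[...,2]<.105)),('bar',(abs(P[...,2]-.127)<.008)&(np.hypot(P[...,0]-.495,P[...,1]-.027)<.045))):
        if m.sum()>5: print(n,nm,m.sum(),P[m].min(0).round(4),P[m].max(0).round(4),cv2.minAreaRect(P[m][:,:2].astype(np.float32)))
E
```

```text
[0.49458204 0.02214378 0.22787258] [ 5.23217635e-04  5.63348142e-01  8.26218594e-01 -1.19690726e-03] [ 0.59354055  0.94784177 -0.35992242] 0.04585311333663189
side talc 94 [0.5558 0.2159 0.0727] [0.5842 0.2398 0.1169] ((0.5700668692588806, 0.22789405286312103), (0.023758193477988243, 0.028638474643230438), 89.06781005859375)
side gel 73 [0.5412 0.2658 0.1203] [0.5557 0.2819 0.1438] ((0.5485631227493286, 0.27400562167167664), (0.014186237007379532, 0.01583469845354557), 6.750686168670654)
side cover 668 [ 0.4525 -0.0433  0.0851] [0.5534 0.1009 0.1016] ((0.49545374512672424, 0.029652215540409088), (0.08971483260393143, 0.12165144085884094), 22.583309173583984)
side bar 89 [ 0.4804 -0.0049  0.1191] [0.5128 0.0619 0.1318] ((0.4966268837451935, 0.028619427233934402), (0.01158817671239376, 0.0694316178560257), 21.395565032958984)
top talc 233 [0.5304 0.1779 0.0374] [0.585  0.2626 0.1313] ((0.5562396049499512, 0.2188452035188675), (0.08314507454633713, 0.05301809683442116), 81.46615600585938)
top gel 42 [0.5383 0.2611 0.1208] [0.555  0.2764 0.1453] ((0.5467341542243958, 0.26864469051361084), (0.016669340431690216, 0.01498132012784481), 2.6987977027893066)
```

Emit:
drive_tool([
  [0, 0, 0.006, 0, 0.0045, -0.04, 0.5],
  [0, 0, 0, 0, 0, -0.04, 0.5],
  [0, 0, 0, 0, 0, -0.02, 0.5],
  [0, 0, 0, 0, 0, -0.008, 0.5],
  [0, 0, 0, 0, 0, 0, 0.5],
  [0, 0, 0, 0, 0, 0, 0.5],
])

```text
t: 15.42
eef_pos: [0.4959, 0.032, 0.1209]
tcp_rot: [0.001, 0.558, 0.83, 0.001]
force: [-0.2, 0.5, 0.4]
gripper_width: 0.046
grip_force: 0.0
```

Emit:
drive_tool([
  [0, 0, 0, -0.001, -0.005, 0, 0.5],
  [0, 0, 0, 0, 0, 0, 0.5],
  [0, 0, 0, 0, 0, 0, 0],
  [0, 0, 0, 0, 0, 0, 0],
  [0, 0, 0, 0, 0, 0, 0],
  [0, 0, 0, 0, 0, 0, 0],
  [0, 0, 0, 0, 0, 0, 0],
])

```text
t: 16.3
eef_pos: [0.4942, 0.0264, 0.1199]
tcp_rot: [-0.0, 0.558, 0.83, 0.0]
force: [0.0, 0.2, 0.0]
gripper_width: 0.0118
grip_force: 30.0
```

Emit:
drive_tool([
  [0, 0, 0, 0, 0, 0.02, 0],
  [0, 0, 0, 0, 0, 0.04, 0],
  [0, 0, 0, 0, 0, 0.05, 0],
  [0, 0, 0, 0, 0, 0.05, 0],
  [0, 0, -0.05, 0.01, 0.04, 0, 0],
  [0, 0, -0.05, 0.013, 0.05, 0, 0],
  [0, 0, -0.05, 0.013, 0.05, 0, 0],
  [0, 0, -0.052, 0.013, 0.05, 0, 0],
  [0, 0, 0, 0.0095, 0.03, 0, 0],
  [0, 0, 0, 0, 0, 0, 0],
  [0, 0, 0, 0, 0, 0, 0],
  [0, 0, 0, 0, 0, 0, 0],
])

```text
t: 17.8
eef_pos: [0.5528, 0.2449, 0.2799]
tcp_rot: [0.0, 0.639, 0.769, -0.0]
force: [0.2, -0.7, -0.8]
gripper_width: 0.0119
grip_force: 30.0
```

```bash
cat > c.py <<'E'
from h import *
o=robot.get_obs();M=R.from_quat(o['tcp_rot'][[1,2,3,0]]).as_matrix();zt=o['eef_pos'][2]-.1205
print(o['eef_pos'],'closing yaw',np.degrees(np.arctan2(M[1,1],M[0,1])),o['force'],o['gripper_width'],'rim',zt)
for n in('side','top'):
    s=snap(n,n+'6.png');P=s['P']
    hsv=cv2.cvtColor(s['image'],cv2.COLOR_RGB2HSV);h,S,V=[hsv[...,i].astype(int) for i in range(3)]
    b=(h>100)&(h<125)&(S>100)&(np.hypot(P[...,0]-.553,P[...,1]-.246)<.11)
    t=b&(abs(P[...,2]-zt-.097)<.006)
    print(n,'top',t.sum(),cv2.minAreaRect(P[t][:,:2].astype(np.float32)),P[t][:,2].mean())
    for z0 in(.02,.045,.07):
        f=b&(abs(P[...,2]-zt-z0)<.012); p=P[f]
        if len(p)>20: print(n,z0,len(p),'x',p[:,0].min(),p[:,0].max(),'y front fit',np.polyfit(p[:,0]-.553,p[:,1],1).round(4))
    v,u=np.nonzero(b); r=s['image'][150:330,170:350] if n=='side' else s['image'][120:240,90:270]
    cv2.imwrite(f'pics/c6{n}.png',cv2.resize(r[:,:,::-1],None,fx=3.3,fy=3.3,interpolation=cv2.INTER_CUBIC))
E
python3 c.py
```

```text
[0.55281771 0.24485554 0.27987459] closing yaw 10.497672148939388 [ 0.22002598 -0.70501406 -0.78880607] 0.011878669837856213 rim 0.1593745907341071
side top 1071 ((0.5551765561103821, 0.2468685358762741), (0.08626128733158112, 0.12513376772403717), 10.315356254577637) 0.2565723032925754
side 0.02 286 x 0.5036956260468465 0.6025377976820775 y front fit [-0.1461  0.3025]
side 0.045 282 x 0.5058087321492228 0.5953860743351835 y front fit [0.0603 0.3056]
side 0.07 288 x 0.5045097140769439 0.6011658661910954 y front fit [0.0216 0.3051]
top top 321 ((0.5660607218742371, 0.2035832703113556), (0.07579933106899261, 0.04317781701683998), 11.191418647766113) 0.2556910902630376
top 0.02 51 x 0.5258413675693412 0.6045149533877827 y front fit [0.1799 0.1796]
top 0.045 48 x 0.5267382776582166 0.6042190387421662 y front fit [0.1812 0.1797]
top 0.07 51 x 0.528087179008415 0.6042370622231624 y front fit [0.1832 0.1798]
```

View pics/c6side.png

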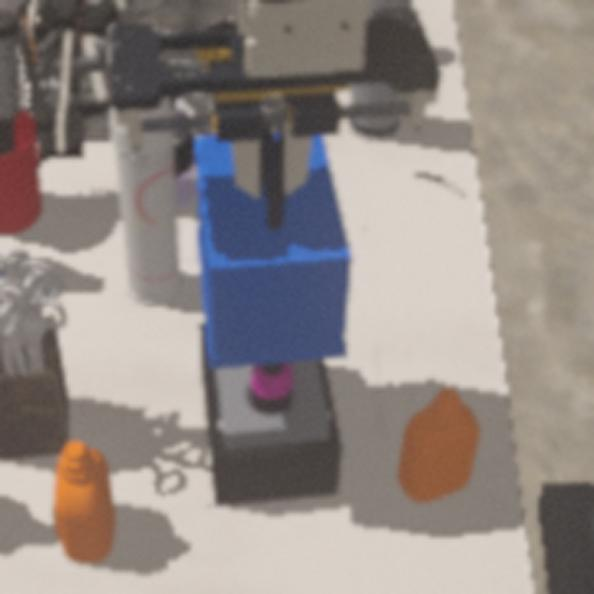

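The cover hangs level and square over the stand: its rim is at crop row 355 and the stand's long sides line up with it. I'll nudge it and lower it to just above the deck.

Emit:
drive_tool([
  [0, 0, 0, -0.001, 0.0015, -0.02, 0],
  [0, 0, 0, 0, 0, -0.02, 0],
  [0, 0, 0, 0, 0, -0.02, 0],
  [0, 0, 0, 0, 0, -0.009, 0],
  [0, 0, 0, 0, 0, 0, 0],
  [0, 0, 0, 0, 0, 0, 0],
])

```text
t: 18.65
eef_pos: [0.5521, 0.2481, 0.2119]
tcp_rot: [0.0, 0.639, 0.769, 0.001]
force: [-0.6, -0.1, -1.3]
gripper_width: 0.0115
grip_force: 30.0
```

```bash
python3 c.py
```

```text
[0.55211801 0.24807183 0.21185611] closing yaw 10.580155858865583 [-0.59533791 -0.10391309 -1.3415271 ] 0.011464975853560487 rim 0.09135611290770593
side top 846 ((0.5536181330680847, 0.2518717646598816), (0.0848083421587944, 0.12159590423107147), 9.670904159545898) 0.18850067430724862
side 0.02 227 x 0.5023604318702996 0.6062790651293479 y front fit [-0.3962  0.301 ]
side 0.045 229 x 0.5062738138673355 0.5992596263071157 y front fit [-0.0647  0.3073]
side 0.07 251 x 0.5028362886098516 0.6025436860108792 y front fit [-0.0298  0.3078]
top top 164 ((0.5860520005226135, 0.1965087652206421), (0.06421768665313721, 0.03008260950446129), 46.29308319091797) 0.18728110218177255
top 0.02 29 x 0.5489511465792416 0.6055635935578249 y front fit [0.1853 0.1827]
top 0.045 27 x 0.5513502681597545 0.6012302320974489 y front fit [0.1833 0.183 ]
top 0.07 25 x 0.5519129518470655 0.6001471685954848 y front fit [0.1767 0.1831]
```

View pics/c6side.png

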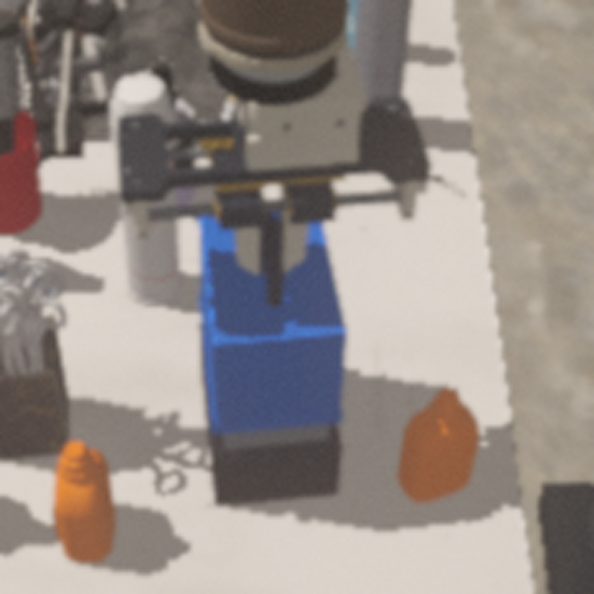

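Emit:
drive_tool([
  [0, 0, 0, 0, -0.0015, -0.005, 0],
  [0, 0, 0, 0, 0, -0.005, 0],
  [0, 0, 0, 0, 0, -0.004, 0],
  [0, 0, 0, 0, 0, 0, 0],
])

```text
t: 19.25
eef_pos: [0.5515, 0.2463, 0.1964]
tcp_rot: [-0.0, 0.639, 0.769, -0.0]
force: [-0.7, -0.5, -0.6]
gripper_width: 0.0118
grip_force: 30.0
```

Rim below the deck with no resistance, so it's over the block. Continue to the catches and press.

Emit:
drive_tool([
  [0, 0, 0, 0, 0, -0.004, 0],
  [0, 0, 0, 0, 0, -0.004, 0],
  [0, 0, 0, 0, 0, 0, 0],
])

```text
t: 19.62
eef_pos: [0.5517, 0.2463, 0.1886]
tcp_rot: [-0.0, 0.639, 0.769, -0.0]
force: [0.2, -0.0, -2.6]
gripper_width: 0.0119
grip_force: 30.0
```

Emit:
drive_tool([
  [0, 0, 0, 0, 0, -0.003, 0],
  [0, 0, 0, 0, 0, -0.003, 0],
  [0, 0, 0, 0, 0, 0, 0],
  [0, 0, 0, 0, 0, 0, 0],
])

```text
t: 20.12
eef_pos: [0.5516, 0.2465, 0.1827]
tcp_rot: [-0.0, 0.639, 0.769, 0.0]
force: [0.5, 0.6, -1.4]
gripper_width: 0.0117
grip_force: 30.0
```

Emit:
drive_tool([
  [0, 0, 0, 0, 0, -0.002, 0],
  [0, 0, 0, 0, 0, -0.002, 0],
  [0, 0, 0, 0, 0, 0, 0],
])

```text
t: 20.5
eef_pos: [0.5524, 0.2469, 0.1818]
tcp_rot: [0.001, 0.639, 0.769, 0.001]
force: [-5.1, -4.6, 22.3]
gripper_width: 0.0116
grip_force: 30.0
```

Hard stop at TCP 0.182, which is home. Relax, release, rise and look.

Emit:
drive_tool([
  [0, 0, 0, 0, 0, 0.002, 0],
  [0, 0, 0, 0, 0, 0, 0.3],
  [0, 0, 0, 0, 0, 0, 0.5],
  [0, 0, 0, 0, 0, 0, 0.5],
  [0, 0, 0, 0, 0, 0, 0.5],
  [0, 0, 0, 0, 0, 0.03, 0.5],
  [0, 0, 0, 0, 0, 0.05, 0.5],
  [0, 0, 0, -0.03, -0.05, 0.05, 0.5],
  [0, 0, 0, -0.03, -0.06, 0.02, 0.5],
  [0, 0, 0, -0.03, -0.06, 0, 0.5],
  [0, 0, 0, 0, -0.05, 0, 0.5],
  [0, 0, 0, 0, 0, 0, 0.5],
])

```text
t: 22.0
eef_pos: [0.4725, 0.0417, 0.3195]
tcp_rot: [0.001, 0.642, 0.767, -0.001]
force: [0.4, 0.3, -0.8]
gripper_width: 0.0457
grip_force: 0.0
```

```bash
python3 - <<'E'
from h import *
o=robot.get_obs();print(o['eef_pos'],o['force'],o['gripper_width'])
for n in('side','top'):
    s=snap(n,n+'7.png');P=s['P'];hsv=cv2.cvtColor(s['image'],cv2.COLOR_RGB2HSV);h,S,V=[hsv[...,i].astype(int) for i in range(3)]
    near=(np.hypot(P[...,0]-.553,P[...,1]-.246)<.09)
    t=near&(h>100)&(h<125)&(S>100)&(P[...,2]>.148)&(P[...,2]<.168);p=P[t]
    print(n,t.sum(),cv2.minAreaRect(p[:,:2].astype(np.float32)),'z plane',np.linalg.lstsq(np.c_[p[:,0]-.553,p[:,1]-.246,np.ones(len(p))],p[:,2],rcond=None)[0])
    b=near&(P[...,2]>.17)&(P[...,2]<.21);print('bar',b.sum(),P[b][:,2].max(),cv2.minAreaRect(P[b][:,:2].astype(np.float32)))
a,b=cv2.imread('pics/side7.png'),cv2.imread('pics/top7.png')
cv2.imwrite('pics/f.png',np.hstack([cv2.resize(a[130:310,180:320],None,fx=3,fy=3),cv2.resize(b[120:260,110:230],None,fx=3,fy=540/140)]))
E
```

```text
[0.47246958 0.04166171 0.31946095] [ 0.37059704  0.34066875 -0.75049323] 0.04573336874677893
side 1291 ((0.5528634190559387, 0.2494160234928131), (0.08515122532844543, 0.12282882630825043), 10.407489776611328) z plane [ 0.00252527 -0.0193481   0.15858252]
bar 155 0.19285601448383904 ((0.5537976026535034, 0.248205304145813), (0.012016911059617996, 0.06879819929599762), 10.763838768005371)
top 823 ((0.548356294631958, 0.26201510429382324), (0.08906254917383194, 0.08713846653699875), 10.453301429748535) z plane [0.00523269 0.00237021 0.15751424]
bar 108 0.19315062953628492 ((0.5507036447525024, 0.2501842975616455), (0.012186303734779358, 0.05933846905827522), 10.289617538452148)
```

View pics/f.png

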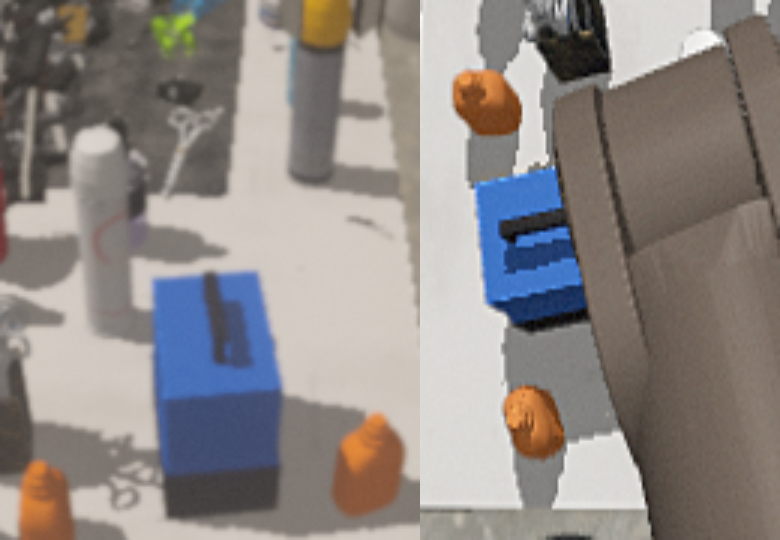

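The picture shows the cover sitting square and level on the stand (crop 155–280, 270–475). Both the bar and the cover top are 62 mm higher than they were on the table, so it is home and the arm is clear.

```bash
python3 -c "
from h import *
print(workorder.hand_in())"
```

```text
the job is handed in; nothing more can be done
None
```

The gel and talc bottles are down in their wells, and the dust cover is pressed home and level on the stand. The gripper is clear, no other bottle or can was touched, and I handed the job in at about 22 s; the hand-in returned no verdict.

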